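# Tip the model hulls out of the tilt-out bin

## Robot

A 7-joint arm with a two-finger parallel gripper is mounted at the origin on the work surface. World frame = base frame: x ahead of the robot, y to its left, z up, the work surface at z = 0. Lengths are in m, angles in rad, forces in N, time in s.
With the tool pointing down it reaches from about 0.4 to 0.875 m from the base axis. Payload 6.5 kg.
Tool frame: the origin (TCP) lies at the very end of the fingers, on their centre line; the grasp point (between the pads) lies 19 mm behind it; z points along the fingers, y is the line along which they close (so a half turn about z gives the same grasp; the last joint's range is limited). The gripper opens to 88 mm and grips with 3 to 60 N. Pads are 18 mm wide; open, the fingers measure 123 mm over their backs; the gripper's body (75 mm by 187 mm) begins 45 mm behind the grasp point.
Start: joints at [-0.066, 0.536, -0.004, 1.538, 0.003, 1.067, -0.071], TCP at [0.65, 0, 0.239] pointing down, gripper open.
Joint ranges: [-2.7, 2.7], [-0.37, 2.16], [-1.27, 1.26], [0.24, 2.4], [-1.31, 4.45], [0.19, 1.91], [-2.76, 2.76]. Speed limits (rad/s): [2.39, 2.39, 3.14, 3.14, 3.14, 3.14, 3.14].

## Interface

Orientations are given as a 3x3 rotation matrix whose columns are the frame's x, y, z axes.
In Python, from workcell import * gives the robot as it stands.
- The arm moves only by the tool send_rows, never from a script. Its arguments are lists of equal length, an entry for each row: "slide": the shift along the world's x, y, z as a fraction of full scale, a list of three; "rotation": the turn, a rotation vector about the world's x, y, z as a fraction of full scale, a list of three; "jaw": the closure, from -1 (fully open) to 1 (shut). A call has 1 to 5 rows; each row shifts and turns the commanded pose from where the row before left it; what a row does not reach is not made up. Full scale, the value 1, is 0.3 m for a shift and 30 degrees for a turn. A row lasts 1/8 s, in which the tool goes at most 62.5 mm and 10.7 degrees, less where a joint would pass 70% of its speed; a pose out of reach is approached as far as the arm can. A call with a number of a shift or a turn outside -1 to 1 is refused whole. A call with a gripper value outside its range is refused whole. The fingers move at their own pace and stop on an object; "force" is the grip in N (left out, the last holds). Time passes only in rows, so rows that do not move let the fingers close. It gives the time, the measured TCP pose, the force, the opening and the grip force at its end, in the units of the state.
- sense(): the state, without advancing time (a new reading comes with each control period).
- read_camera(name): name is "scene" or "side" or "wrist"; returns a dict with "pixels" (400x640x3 uint8, blue, green, red), "fx", "fy", "cx", "cy" (pixels), "k1" (the pictures are not rectified: a ray, as slopes to the right and down, at radius r is drawn at 1 + k1 r^2 times it, then the intrinsics apply), "R" (3x3) and "t" (3): a world point X has camera coordinates R X + t. Camera axes: x right, y down, z forward; pixel columns grow to the right and rows downward; lengths in m; the calibration is good to about 2 mm. A picture is of the moment at which its call begins. There is no depth.
- sign_off(): hands the job in; it is judged then, once.
The state is a dict: "time": time; "q": joint angles; "joint_velocities": joint speeds; "joint_efforts": joint torques, N m; "ee_pos": TCP position; "ee_rot": TCP orientation; "force": force on the tool from outside, world axes, zero at the start; "wrist_torque": the same for the moment, N m; "width": finger opening in m; "grip_force": force on a finger pad.
Only numpy, scipy, OpenCV 4.12 (cv2) and the standard library are available. Lean on these libraries where they do the work, as an engineer would, in place of code of your own. Each camera call takes 0.05 s, during which the arm holds its last target. There are 200 camera calls.

## Task

Of the two tilt-out bins on the modelling bench, empty the one that holds the three model hulls: pull it forward by its front handle, then change over to its tail bar and swing it on with that, steadily and without slamming it, right against its stop, so that all three hulls slide out into the tray in front of it. Then swing the empty bin back until it is fully home, and leave the hulls lying in the tray. Leave the other bin and the things standing about the bench as they are.

Things in the scene. Friction and masses are not known exactly. Their poses are not given: they have to be found in the camera images.
- hull_bin (a joint): the angle of the hull bin about its pivot, rad: 0 = upright and fully home, 2.0 = tipped fully forward on its hard stop; it starts at 0. Stiff friction pivots (0.35 N m, so 3 to 6 N at either bar with the weight of bin, 0.5 kg, and hulls): the bin stays at any angle where it is let go. At about 0.85 its tail bar has risen clear of the stand; the hulls slide out at about 1.7 to 2.0
- hull_stand: the hull bin's fixed stand: two dark steel side plates 4 mm thick, 136 mm over all across, 222 mm high, on a base plate. Origin on the table straight below the pivot axis; x points to the back (away from the bin's front), y along the pivot axis to the left, z up. The pivot axis is 200 mm above the origin. Opening swings the bin's top towards -x and lifts its tail
- hull_pivot (a point): middle of the hull bin's pivot axis, fixed, axes as the stand's. Seen from the side, in mm (x, z) from here with the bin home, the white plastic bin's outline is: front foot (-25, -20), front lip (-60, 95), back rim (62, 95), back foot (78, -20); open on top, 120 mm wide, walls 4 mm
- hull_front_handle: the hull bin's front handle, turning with the bin: round bar 12 mm in diameter and 56 mm long, lying across the bin, carried at its two ends by 9 mm arms (47 mm free between them). Origin at the middle of the bar, y along it; with the bin home its axes are those of the stand and it lies 100 mm in front of the pivot and 95 mm above it, 40 mm in front of the lip
- hull_tail_bar: the hull bin's tail bar, turning with the bin: round bar 12 mm in diameter and 80 mm long, lying across the bin, carried at its two ends by 9 mm arms (71 mm free between them). Origin at the middle of the bar, y along it; with the bin home it lies 124 mm behind the pivot and 8 mm below it, about 48 mm behind the back wall; there is open room all round it once it has risen
- hull0: one of three alike grey cast model tank hulls, 80 x 32 x 26 mm, about 60 g, lying side by side on the hull bin's floor at the start; origin at the centre of the underside, x along it, z out of its top
- hull1: one of three alike grey cast model tank hulls, 80 x 32 x 26 mm, about 60 g, lying side by side on the hull bin's floor at the start; origin at the centre of the underside, x along it, z out of its top
- hull2: one of three alike grey cast model tank hulls, 80 x 32 x 26 mm, about 60 g, lying side by side on the hull bin's floor at the start; origin at the centre of the underside, x along it, z out of its top
- tray: open aluminium tray standing on the table in front of the hull bin, 190 (x) x 180 (y) mm, 36 mm high, walls 4 mm, loose, 0.7 kg; origin at the centre of its underside, axes as the stand's
- wheel_bin (a joint): the angle of the other bin, built exactly like the hull bin, holding round road wheels; it may stand a little open and is left as it is
- wheel_front_handle: the other bin's front handle, like the hull bin's; origin at the middle of its bar
- wheel_stand: the fixed stand of the other bin (with wheels in it), same size and axes as the hull bin's stand. The two stands stand side by side, either one on the left
- paint_jar: glass paint jar, 48 mm across, 62 mm high, standing in front of the wheel bin; bystander; origin at the centre of its underside
- glue_bottle: glue bottle, 38 mm across, 82 mm high, standing in front of the wheel bin; bystander; origin at the centre of its underside
- putty_tin: round tin, 84 mm across, 44 mm high, on the table behind the hull bin's stand; bystander; origin at the centre of its underside
- paint_grip: black waisted painting handle, 48 mm across, 78 mm high, at the left of the bench; bystander; origin at the centre of its underside
- dropper: slim white dropper bottle, 30 mm across, 85 mm high, at the left of the bench; bystander; origin at the centre of its underside
- palette_knife: palette knife 200 mm long lying flat at the right of the bench; bystander; origin near its middle
- sanding_block: cork sanding block 100 x 50 x 30 mm lying at the right of the bench; bystander; origin at the centre of its underside

How it is judged:
On the way, in this order (a step that is already met when the one before it is completed fails the run):
1. the hull bin has been pulled forward (past 0.6 rad) by its front handle (value of joint hull_bin above 0.6 rad and contact force between the fingers and hull_front_handle above 0.3 N), for 0.1 s.
2. the fingers have changed over to the tail bar and swing the bin on (past 0.95 rad) (value of joint hull_bin above 0.95 rad and contact force between the fingers and hull_tail_bar above 0.3 N), for 0.1 s.
3. the hull bin is against its stop (past 1.93 rad of 2.0) with all three hulls tipped out into the tray (value of joint hull_bin above 1.93 rad and x of hull0 in the frame of tray between -0.095 and 0.095 m and y of hull0 in the frame of tray between -0.09 and 0.09 m and z of each of hull0, hull1, hull2 in the frame of tray below 0.06 m and x of hull1 in the frame of tray between -0.095 and 0.095 m and y of hull1 in the frame of tray between -0.09 and 0.09 m and x of hull2 in the frame of tray between -0.095 and 0.095 m and y of hull2 in the frame of tray between -0.09 and 0.09 m), for 0.2 s.
At the end, for the whole second after the job is handed in: The hull bin is back home (within 0.06 rad), and all three hulls lie at rest in the tray (origins within its outer walls in plan and less than 60 mm above its underside) (value of joint hull_bin below 0.06 rad and x of hull0 in the frame of tray between -0.095 and 0.095 m and y of hull0 in the frame of tray between -0.09 and 0.09 m and z of each of hull0, hull1, hull2 in the frame of tray below 0.06 m and x of hull1 in the frame of tray between -0.095 and 0.095 m and y of hull1 in the frame of tray between -0.09 and 0.09 m and x of hull2 in the frame of tray between -0.095 and 0.095 m and y of hull2 in the frame of tray between -0.09 and 0.09 m and linear speed of each of hull0, hull1, hull2 below 0.02 m/s); the robot touches nothing.
It fails at once if the hull bin slammed (faster than 4 rad/s) (velocity of joint hull_bin above 4 rad/s or velocity of joint hull_bin below -4 rad/s).
It fails at once if the other bin swung (its front handle moved more than 30 mm) (distance of wheel_front_handle from where it was at the start of the episode above 0.03 m).
It fails at once if a bystander moved more than 30 mm (distance of any of paint_jar, glue_bottle, putty_tin, paint_grip, dropper, palette_knife, sanding_block from where it was at the start of the episode above 0.03 m).
It also fails if it takes over 67 s, if anything falls off the work surface, if the arm or the gripper's body presses on something with over 40 N, if the wrist force passes 120 N, or if a joint passes its speed limit or range.

## Working session

There is one attempt and no reset: what is moved stays moved. The work goes in short steps, Python scripts to look and compute and a tool call to move; the robot and the scene stay as the last step left them, time stands still between calls to the robot, and variables do not carry over. Pictures are saved under pics/ and viewed, at most 10 in all, crops included, and the job is handed in when it is done.

Besides the shell and the picture viewer there is one more tool, called after ">>>" as name(argument=value, ...) on one line, values as JSON. send_rows: Moves the arm, as the interface text tells. Its arguments: {"type":"object","properties":{"slide":{"type":"array","items":{"type":"array","items":{"type":"number"}}},"rotation":{"type":"array","items":{"type":"array","items":{"type":"number"}}},"jaw":{"type":"array","items":{"type":"number"}},"force":{"type":"number"}},"required":["slide","rotation","jaw"]}

```bash
mkdir -p pics; ls
cat > h.py <<'E'
from workcell import *
import numpy as np, cv2
def snap(n,f):
    c=read_camera(n); cv2.imwrite('pics/'+f,c['pixels']); np.save('pics/%s.npy'%f,{k:c[k] for k in c},allow_pickle=True); return c
def load(f): return np.load('pics/%s.npy'%f,allow_pickle=True).item()
def ray(c,u,v):
    K=np.array([[c['fx'],0,c['cx']],[0,c['fy'],c['cy']],[0,0,1.]])
    p=cv2.undistortPoints(np.array([[[u,v]]],float),K,np.array([c['k1'],0,0,0.]))[0,0]
    R=np.array(c['R']);t=np.array(c['t'])
    return -R.T@t, R.T@np.array([p[0],p[1],1])
def onz(c,u,v,z):
    o,d=ray(c,u,v); return o+d*(z-o[2])/d[2]
def proj(c,X):
    K=np.array([[c['fx'],0,c['cx']],[0,c['fy'],c['cy']],[0,0,1.]])
    R=np.array(c['R']);t=np.array(c['t']).reshape(3,1)
    return cv2.projectPoints(np.array(X,float).reshape(-1,1,3),cv2.Rodrigues(R)[0],t,K,np.array([c['k1'],0,0,0.]))[0][:,0]
def tri(c1,p1,c2,p2):
    o1,d1=ray(c1,*p1);o2,d2=ray(c2,*p2)
    s=np.linalg.lstsq(np.c_[d1,-d2],o2-o1,rcond=None)[0]
    a=o1+d1*s[0];b=o2+d2*s[1]
    return (a+b)/2,np.linalg.norm(a-b)
E
python3 - <<'E'
from h import *
for n in('scene','side'):
    c=snap(n,n+'0.png'); R=np.array(c['R']);print(n,-R.T@c['t'],R[2],c['fx'])
s=sense();print(s['time'],s['ee_pos'],s['ee_rot'],s['width'])
E
```

```text
pics
scene [ 0.98702685 -0.83826693  1.04900098] [-0.35214225  0.63460089 -0.68795171] 395.95297347536643
side [0.45985624 0.76493389 1.02881553] [ 0.06072237 -0.67574767 -0.73462772] 425.3951545195147
0.1 [ 6.49457894e-01 -5.87399947e-06  2.37931485e-01] [[-8.49311546e-05  9.99998791e-01 -1.55283710e-03]
 [ 9.99999991e-01  8.47761454e-05 -9.98887453e-05]
 [-9.97569810e-05 -1.55284557e-03 -9.99998789e-01]] 0.08806514222433653
```

View pics/scene0.png

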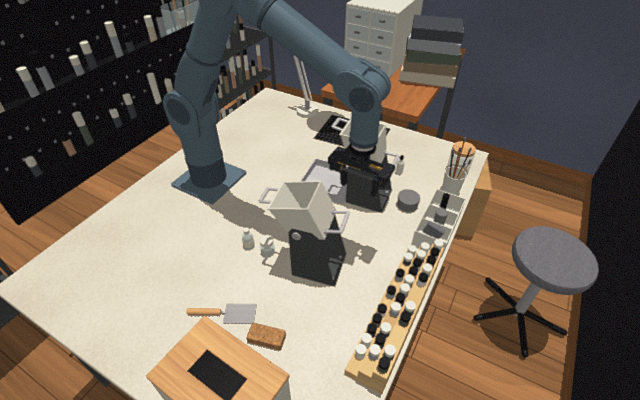

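View pics/side0.png

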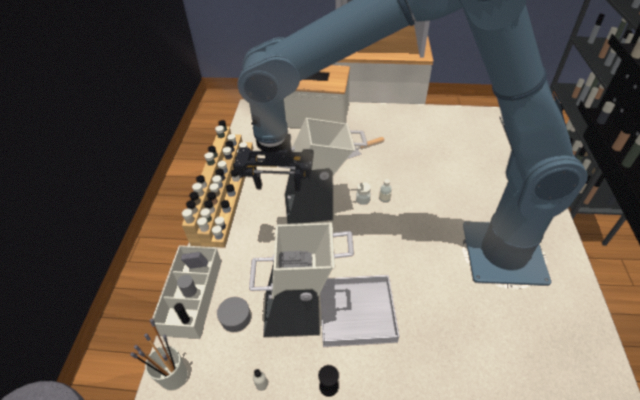

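The hull bin is the nearer one in the side view, around (300,260), with the tray at (358,308). The wheel bin is at (320,150). I'll crop in for features.

Run:
```python
from h import *
c=load('side0.png'); im=c['pixels'][205:355,225:425]
cv2.imwrite('pics/c1.png',cv2.resize(im,None,fx=4,fy=4,interpolation=cv2.INTER_CUBIC))
```

```text
(no output)
```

View pics/c1.png

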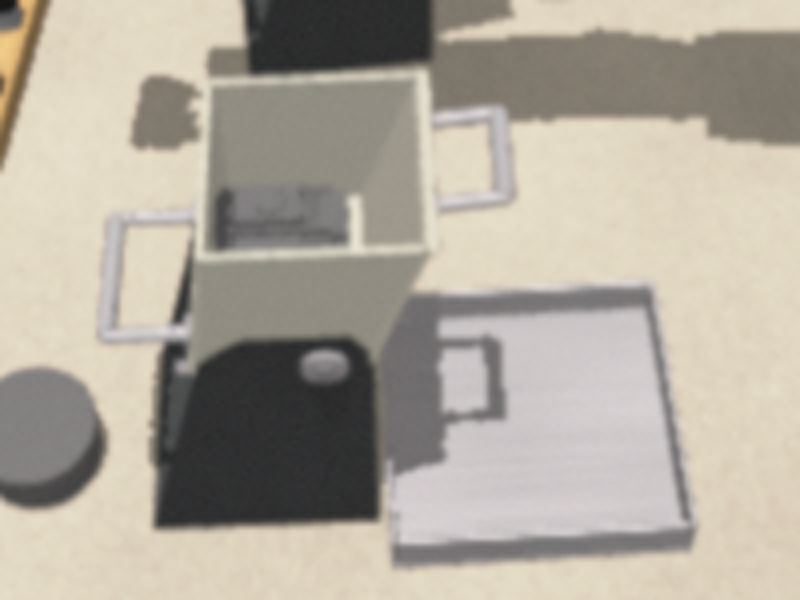

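The hulls are visible in this bin. In crop pixels, the front handle's bar runs (500,112)-(508,198), the tail bar (115,217)-(105,335), and the rim corners are (208,78), (430,70), (432,248) and (196,258).

Run:
```python
from h import *
c=load('side0.png')
f=lambda u,v,z:onz(c,225+u/4-.4,205+v/4-.4,z).round(4)
for n,u,v,z in [('FH',502,113,.297),('FH',508,198,.297),('TB',115,220,.194),('TB',105,332,.194),('fl',208,78,.295),('fr',430,70,.295),('nr',434,248,.295),('nl',196,258,.295),('st',155,527,0),('st',380,520,0),('tr',652,286,.036),('tr',693,524,.036),('tr',393,545,.036),('knob',324,360,.2)]:
    print(n,f(u,v,z))
```

```text
FH [0.457  0.1855 0.297 ]
FH [0.4521 0.242  0.297 ]
TB [0.6838 0.1983 0.194 ]
TB [0.6755 0.2746 0.194 ]
fl [0.6219 0.1685 0.295 ]
fr [0.4982 0.1556 0.295 ]
nr [0.4892 0.2741 0.295 ]
nl [0.6106 0.2876 0.295 ]
st [0.6671 0.301  0.    ]
st [0.5235 0.2867 0.    ]
tr [0.3493 0.1232 0.036 ]
tr [0.3286 0.2946 0.036 ]
tr [0.5121 0.3192 0.036 ]
knob [0.5493 0.2879 0.2   ]
```

The stand yaw comes out at about 0.106 rad, with the pivot near (0.5545, 0.222, 0.2). The front handle is at about (0.4545, 0.212, 0.295). I'll raise the tool and go above the handle.

>>> send_rows(slide=[[0, 0, 0.2], [0, 0, 0.2], [0, 0, 0.1], [-0.1, 0.1, 0], [-0.1, 0.1, 0]], rotation=[[0, 0, 0], [0, 0, 0.1], [0, 0, 0.1], [0, 0, 0], [0, 0, 0]], jaw=[0.3, 0.3, 0.3, 0.3, 0.3], force=20)

```text
time: 0.72
ee_pos: [0.5892, 0.0605, 0.3885]
ee_rot: [[-0.104, 0.995, -0.0], [0.995, 0.104, 0.0], [0.0, -0.0, -1.0]]
force: [1.0, 0.7, 0.2]
width: 0.0403
grip_force: 0.0
```

>>> send_rows(slide=[[-0.1, 0.1, 0], [-0.1, 0.1, 0], [-0.1, 0.12, 0], [-0.1, 0.12, 0], [-0.05, 0.07, 0]], rotation=[[0, 0, 0], [0, 0, 0], [0, 0, 0], [0, 0, 0], [0, 0, 0]], jaw=[0.3, 0.3, 0.3, 0.3, 0.3])

```text
time: 1.35
ee_pos: [0.453, 0.2149, 0.3886]
ee_rot: [[-0.107, 0.994, -0.001], [0.994, 0.107, 0.0], [0.0, -0.001, -1.0]]
force: [0.2, -0.4, -0.2]
width: 0.0306
grip_force: 0.0
```

Run:
```python
from h import *
c=snap('wrist','w0.png');snap('scene','s1.png')
print(proj(c,[[.4545,.212,.295],[.5545,.222,.295]]).round(1))
s=sense();print(s['time'],s['ee_pos'],s['ee_rot'],s['width'],s['q'],s['force'])
```

```text
[[317.  203.6]
 [433.9 204.5]]
1.45 [0.4529527  0.21568101 0.38863535] [[-1.10009013e-01  9.93930220e-01 -8.57725619e-04]
 [ 9.93930240e-01  1.10009658e-01  7.43906641e-04]
 [ 8.33749393e-04 -7.70682995e-04 -9.99999355e-01]] 0.030886584144876883 [-0.37847944  0.15415757 -0.17609699  1.71404804  0.0269825   1.27617532
 -0.45014362] [ 0.13873948  0.0326679  -0.98935228]
```

View pics/w0.png

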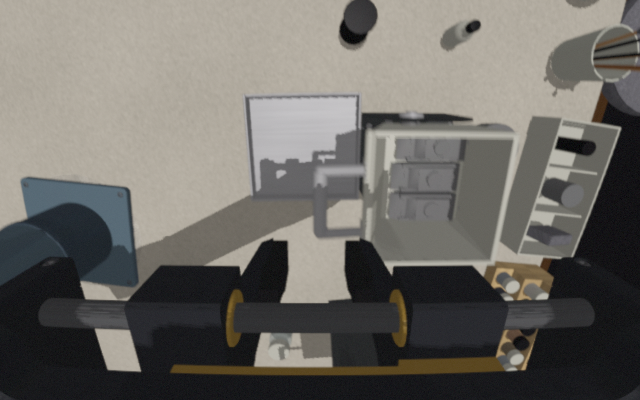

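Wrist view: the front handle bar is centred near (320,200), within 3 px of the prediction, and three hulls lie in the bin at (425,180). I'll descend and grip.

>>> send_rows(slide=[[0.01, -0.005, -0.08], [0, 0, -0.08], [0, 0, -0.08], [0, 0, -0.08], [0, 0, -0.055]], rotation=[[0, 0, 0], [0, 0, 0], [0, 0, 0], [0, 0, 0], [0, 0, 0]], jaw=[0.3, 0.3, 0.3, 0.3, 0.3])

```text
time: 2.08
ee_pos: [0.4583, 0.2101, 0.2749]
ee_rot: [[-0.103, 0.995, -0.001], [0.995, 0.103, -0.001], [-0.001, -0.001, -1.0]]
force: [0.4, 0.6, 1.4]
width: 0.0308
grip_force: 0.0
```

>>> send_rows(slide=[[0, 0, 0], [0, 0, 0], [0, 0, 0], [0, 0, 0]], rotation=[[0, 0, 0], [0, 0, 0], [0, 0, 0], [0, 0, 0]], jaw=[1, 1, 1, 1], force=15)

```text
time: 2.58
ee_pos: [0.4575, 0.2114, 0.2768]
ee_rot: [[-0.105, 0.995, -0.001], [0.995, 0.105, -0.0], [-0.0, -0.001, -1.0]]
force: [-5.7, -1.6, 4.6]
width: 0.0111
grip_force: 14.6
```

```bash
cat >> h.py <<'E'
yaw=0.106
ex=np.array([np.cos(yaw),np.sin(yaw),0]);ey=np.array([-np.sin(yaw),np.cos(yaw),0]);ez=np.array([0,0,1.])
BAR={'f':(-.100,.095),'t':(.124,-.008)}
def tcp(b,th,tilt,off=.019):
    x,z=BAR[b]; X=x*np.cos(th)-z*np.sin(th);Z=z*np.cos(th)+x*np.sin(th)
    return X*ex+Z*ez+off*(np.sin(tilt)*ex-np.cos(tilt)*ez)   # relative to pivot
def plan(b,ths,tilts):
    P=[tcp(b,a,t) for a,t in zip(ths,tilts)]
    for i in range(1,len(P)):
        print((np.diff(P,axis=0)[i-1]/.3).round(3).tolist(), (-(tilts[i]-tilts[i-1])*ey/np.deg2rad(30)).round(3).tolist(), round(ths[i],3))
E
python3 - <<'E'
from h import *
th=np.linspace(0,.9,11); plan('f',th,th*.5)
E
```

```text
[-0.024, -0.003, -0.031] [0.009, -0.085, -0.0] 0.09
[-0.021, -0.002, -0.033] [0.009, -0.085, -0.0] 0.18
[-0.018, -0.002, -0.035] [0.009, -0.085, -0.0] 0.27
[-0.015, -0.002, -0.037] [0.009, -0.085, -0.0] 0.36
[-0.012, -0.001, -0.038] [0.009, -0.085, -0.0] 0.45
[-0.008, -0.001, -0.039] [0.009, -0.085, -0.0] 0.54
[-0.004, -0.0, -0.04] [0.009, -0.085, -0.0] 0.63
[-0.001, -0.0, -0.04] [0.009, -0.085, -0.0] 0.72
[0.003, 0.0, -0.04] [0.009, -0.085, -0.0] 0.81
[0.006, 0.001, -0.04] [0.009, -0.085, -0.0] 0.9
```

>>> send_rows(slide=[[-0.024, -0.003, -0.031], [-0.021, -0.002, -0.033], [-0.018, -0.002, -0.035], [-0.015, -0.002, -0.037], [0, 0, 0]], rotation=[[0.009, -0.085, 0], [0.009, -0.085, 0], [0.009, -0.085, 0], [0.009, -0.085, 0], [0, 0, 0]], jaw=[1, 1, 1, 1, 1])

```text
time: 3.2
ee_pos: [0.4344, 0.2089, 0.2356]
ee_rot: [[-0.106, 0.978, 0.178], [0.994, 0.104, 0.019], [0.0, 0.179, -0.984]]
force: [-1.7, 0.9, -0.6]
width: 0.0107
grip_force: 14.9
```

>>> send_rows(slide=[[-0.012, -0.001, -0.038], [-0.008, -0.001, -0.039], [-0.004, 0, -0.04], [-0.001, 0, -0.04], [0.003, 0, -0.04]], rotation=[[0.009, -0.085, 0], [0.009, -0.085, 0], [0.009, -0.085, 0], [0.009, -0.085, 0], [0.009, -0.085, 0]], jaw=[1, 1, 1, 1, 1])

```text
time: 3.82
ee_pos: [0.4279, 0.2083, 0.1762]
ee_rot: [[-0.104, 0.915, 0.39], [0.995, 0.096, 0.041], [-0.0, 0.393, -0.92]]
force: [1.7, -5.5, 2.4]
width: 0.0105
grip_force: 14.6
```

>>> send_rows(slide=[[0.006, 0.001, -0.04], [0, 0, 0]], rotation=[[0.009, -0.085, 0], [0, 0, 0]], jaw=[1, 1, 1])

```text
validation failed for argument at $.ja...
```

Run:
```python
from h import *
c=snap('side','side1.png')
s=sense();print(s['time'],s['ee_pos'],s['ee_rot'],s['width'],s['q'],s['force'])
cv2.imwrite('pics/c2.png',cv2.resize(c['pixels'][150:350,200:440],None,fx=2.5,fy=2.5))
```

```text
3.875 [0.4279404  0.20824475 0.17530167] [[-1.04693113e-01  9.14194333e-01  3.91520208e-01]
 [ 9.94504565e-01  9.62968487e-02  4.10802428e-02]
 [-1.46836973e-04  3.93669453e-01 -9.19252055e-01]] 0.010756795909248199 [-0.66959023  0.19964089 -0.03618921  2.33352081  0.72579444  0.35232626
 -1.25352846] [ 0.65952186 -0.01120876 -2.34302864]
```

View pics/c2.png

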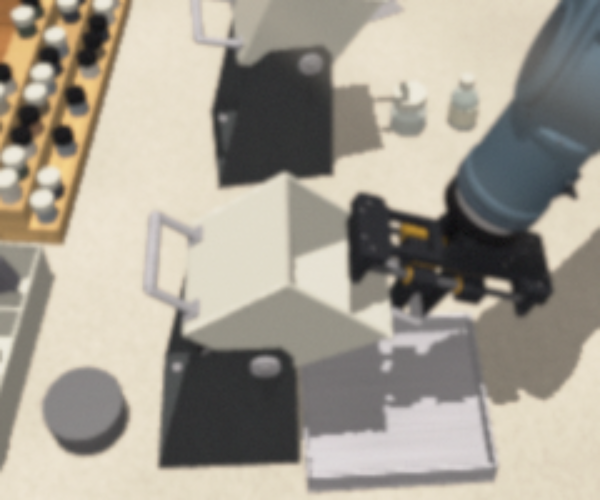

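Side view: the bin is gripped by its front handle at about 0.8 rad, and the tail bar has risen to crop (160,255). One more small step forward, then release.

>>> send_rows(slide=[[0.002, 0, -0.025], [0.004, 0.001, -0.025], [0, 0, 0]], rotation=[[0, 0, 0], [0, 0, 0], [0, 0, 0]], jaw=[1, 1, 1])

```text
time: 4.25
ee_pos: [0.4295, 0.2084, 0.1608]
ee_rot: [[-0.105, 0.916, 0.388], [0.995, 0.097, 0.04], [-0.001, 0.39, -0.921]]
force: [-5.9, 0.4, -3.5]
width: 0.0103
grip_force: 14.9
```

>>> send_rows(slide=[[0, 0, 0], [0, 0, 0]], rotation=[[0, 0, 0], [0, 0, 0]], jaw=[0.4, 0.4])

```text
time: 4.5
ee_pos: [0.4311, 0.2089, 0.1623]
ee_rot: [[-0.104, 0.914, 0.391], [0.995, 0.095, 0.042], [0.001, 0.394, -0.919]]
force: [0.2, -0.4, -0.7]
width: 0.026
grip_force: 0.0
```

Run:
```python
from h import *
s=sense();print(s['time'],s['ee_pos'],s['ee_rot'][:,2],s['width'],s['q'],s['force'])
P=np.array([.5565,.222,.2])
for th in(.8,.85,.9,.95): print(th,P+tcp('f',th,.405))
```

```text
4.5 [0.43109887 0.20894056 0.16228018] [ 0.39147873  0.04200807 -0.91922779] 0.025984873074132265 [-0.69075728  0.23305036 -0.00757202  2.33836866  0.78600192  0.31776151
 -1.31566184] [ 0.22779237 -0.4030002  -0.72892157]
0.8 [0.42689838 0.20821054 0.17698858]
0.85 [0.42734541 0.20825811 0.17010741]
0.9 [0.42813386 0.208342   0.16325731]
0.95 [0.42926176 0.208462   0.1564554 ]
```

>>> send_rows(slide=[[-0.04, -0.004, 0.092], [-0.04, -0.004, 0.092], [0, 0, 0.18], [0, 0, 0.18], [0, 0, 0.18]], rotation=[[0, 0, 0], [0, 0, 0], [0, 0, 0], [-0.033, 0.306, 0], [-0.033, 0.306, 0]], jaw=[0.3, 0.3, 0.3, 0.3, 0.3])

```text
time: 5.12
ee_pos: [0.4064, 0.2053, 0.3752]
ee_rot: [[-0.103, 0.99, 0.097], [0.995, 0.103, 0.007], [-0.003, 0.097, -0.995]]
force: [1.4, 0.6, -2.0]
width: 0.0307
grip_force: 0.0
```

>>> send_rows(slide=[[0, 0, 0.14], [0.17, 0.018, 0], [0.17, 0.018, 0], [0.17, 0.018, 0], [0.17, 0.018, 0]], rotation=[[0, 0, 0], [-0.033, 0.306, 0], [-0.033, 0.306, 0], [-0.033, 0.306, 0], [0, 0, 0]], jaw=[0.3, 0.3, 0.3, 0.3, 0.3])

```text
time: 5.75
ee_pos: [0.6123, 0.2258, 0.4111]
ee_rot: [[-0.103, 0.923, -0.371], [0.995, 0.092, -0.047], [-0.009, -0.374, -0.927]]
force: [0.2, 0.2, 0.7]
width: 0.031
grip_force: 0.0
```

Run:
```python
from h import *
s=sense();print(s['time'],s['ee_pos'],s['ee_rot'],s['width'],s['q'],s['force'])
```

```text
5.75 [0.61226034 0.22581721 0.41113563] [[-0.10329464  0.92294387 -0.37081643]
 [ 0.99460588  0.09230034 -0.04732644]
 [-0.00945317 -0.37370477 -0.92749953]] 0.030994570431424128 [-0.40575988  0.70153084  0.06528215  0.91339084 -0.13124109  1.90073417
 -0.26536758] [0.16434232 0.19642543 0.66118713]
```

>>> send_rows(slide=[[0.07, 0.01, 0], [0.07, 0.01, -0.1], [0, 0, 0]], rotation=[[0.026, -0.248, 0], [0, 0, 0], [0, 0, 0]], jaw=[0.3, 0.3, 0.3])

```text
time: 6.12
ee_pos: [0.6517, 0.2319, 0.3813]
ee_rot: [[-0.103, 0.964, -0.247], [0.995, 0.097, -0.035], [-0.01, -0.249, -0.968]]
force: [-0.0, 0.6, 0.5]
width: 0.0311
grip_force: 0.0
```

Run:
```python
from h import *
c=snap('wrist','w2.png'); d=snap('side','side2.png')
P=np.array([.557,.222,.2])
for th in(.85,.91,.97): 
  b=P+tcp('t',th,0,0); print(th,b,proj(c,[b]),proj(d,[b]))
s=sense();print(s['time'],s['ee_pos'],s['ee_rot'][:,2],s['q'])
im=np.zeros((400,1280,3),np.uint8);im=np.hstack([c['pixels'],d['pixels'][100:340,180:440].repeat(1,0) if 0 else cv2.resize(d['pixels'][150:350,200:360],(320,400))])
cv2.imwrite('pics/c3.png',cv2.resize(im,(800,333)))
```

```text
0.85 [0.64435508 0.23129448 0.28787891] [[335.00785518 199.51381116]] [[262.4138454  248.16695842]]
0.91 [0.6389579  0.23072022 0.2929885 ] [[327.42107139 200.90761151]] [[264.63733821 246.66101555]]
0.97 [0.63326575 0.23011458 0.29776343] [[319.36595992 202.18569518]] [[267.03651688 245.23084417]]
6.225 [0.65150317 0.23230132 0.38450487] [-0.24350452 -0.03327531 -0.96932879] [-0.41329482  0.69894378  0.07215978  0.94734935 -0.10065819  1.73904654
 -0.25504298]
```

View pics/c3.png

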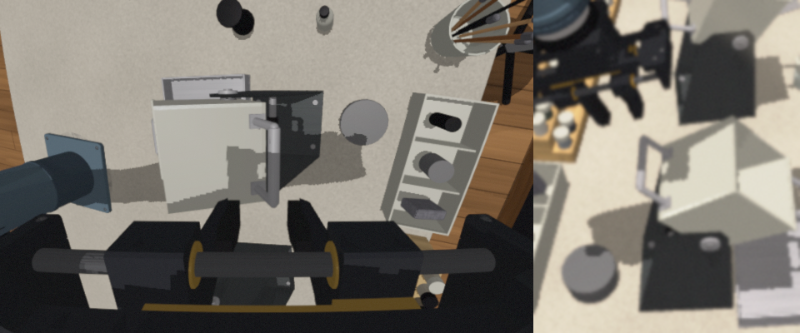

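Wrist view (scaled 1.2x): the tail bar's centre is at about (328,196), which matches the 0.91 rad prediction of (327,201). I'll descend along the tool axis and grip it.

>>> send_rows(slide=[[0.03, 0.01, 0], [-0.022, -0.003, -0.092], [-0.022, -0.003, -0.092], [-0.022, -0.003, -0.092], [-0.022, -0.003, -0.092]], rotation=[[0, 0, 0], [0, 0, 0], [0, 0, 0], [0, 0, 0], [0, 0, 0]], jaw=[0.3, 0.3, 0.3, 0.3, 0.3])

```text
time: 6.85
ee_pos: [0.6341, 0.232, 0.2749]
ee_rot: [[-0.103, 0.965, -0.241], [0.995, 0.098, -0.032], [-0.008, -0.243, -0.97]]
force: [-0.3, 0.4, 0.4]
width: 0.0305
grip_force: 0.0
```

>>> send_rows(slide=[[0, 0, 0], [0, 0, 0], [0, 0, 0], [0, 0, 0]], rotation=[[0, 0, 0], [0, 0, 0], [0, 0, 0], [0, 0, 0]], jaw=[0.3, 1, 1, 1], force=15)

```text
time: 7.35
ee_pos: [0.6351, 0.2321, 0.2752]
ee_rot: [[-0.103, 0.965, -0.241], [0.995, 0.098, -0.033], [-0.008, -0.243, -0.97]]
force: [0.6, 0.3, 5.3]
width: 0.0106
grip_force: 14.6
```

Run:
```python
from h import *
s=sense();print(s['time'],s['ee_pos'],s['ee_rot'][:,2],s['q'],s['force'])
P=np.array([.557,.2245,.2])
for th in(.85,.91,.97): print(P+tcp('t',th,-.25))
n=15;th=np.linspace(.91,2.02,n); plan('t',th,np.linspace(-.25,.3,n))
```

```text
7.35 [0.63509432 0.23211895 0.27521847] [-0.24082107 -0.03263218 -0.9700208 ] [-0.41951982  0.70962875  0.05872742  1.17782759 -0.09530181  1.49472532
 -0.24960179] [0.62903696 0.29406683 5.27113956]
[0.63968079 0.23329714 0.26946957]
[0.63428361 0.23272288 0.27457916]
[0.62859146 0.23211725 0.2793541 ]
[-0.023, -0.002, 0.02] [0.008, -0.075, -0.0] 0.989
[-0.024, -0.003, 0.018] [0.008, -0.075, -0.0] 1.069
[-0.026, -0.003, 0.016] [0.008, -0.075, -0.0] 1.148
[-0.027, -0.003, 0.014] [0.008, -0.075, -0.0] 1.227
[-0.028, -0.003, 0.012] [0.008, -0.075, -0.0] 1.306
[-0.029, -0.003, 0.009] [0.008, -0.075, -0.0] 1.386
[-0.029, -0.003, 0.007] [0.008, -0.075, -0.0] 1.465
[-0.03, -0.003, 0.004] [0.008, -0.075, -0.0] 1.544
[-0.03, -0.003, 0.002] [0.008, -0.075, -0.0] 1.624
[-0.03, -0.003, -0.001] [0.008, -0.075, -0.0] 1.703
[-0.03, -0.003, -0.003] [0.008, -0.075, -0.0] 1.782
[-0.03, -0.003, -0.006] [0.008, -0.075, -0.0] 1.861
[-0.029, -0.003, -0.008] [0.008, -0.075, -0.0] 1.941
[-0.028, -0.003, -0.01] [0.008, -0.075, -0.0] 2.02
```

>>> send_rows(slide=[[-0.023, -0.002, 0.02], [-0.024, -0.003, 0.018], [-0.026, -0.003, 0.016], [-0.027, -0.003, 0.014], [-0.028, -0.003, 0.012]], rotation=[[0.008, -0.075, 0], [0.008, -0.075, 0], [0.008, -0.075, 0], [0.008, -0.075, 0], [0.008, -0.075, 0]], jaw=[1, 1, 1, 1, 1])

```text
time: 7.98
ee_pos: [0.597, 0.2278, 0.2983]
ee_rot: [[-0.101, 0.994, -0.045], [0.995, 0.101, -0.012], [-0.007, -0.046, -0.999]]
force: [2.7, 0.3, -2.5]
width: 0.0109
grip_force: 15.0
```

>>> send_rows(slide=[[-0.029, -0.003, 0.009], [-0.029, -0.003, 0.007], [-0.03, -0.003, 0.004], [0, 0, 0]], rotation=[[0.008, -0.075, 0], [0.008, -0.075, 0], [0.008, -0.075, 0], [0, 0, 0]], jaw=[1, 1, 1, 1])

```text
time: 8.48
ee_pos: [0.5685, 0.2248, 0.3039]
ee_rot: [[-0.101, 0.993, 0.067], [0.995, 0.101, -0.001], [-0.007, 0.067, -0.998]]
force: [-4.0, -0.7, 1.5]
width: 0.0107
grip_force: 14.7
```

Run:
```python
from h import *
s=sense();print(s['ee_pos'],s['width'],s['grip_force'],s['force'],s['q'])
P=np.array([.5575,.2245,.2])
for th in(1.45,1.54,1.62): print(P+tcp('t',th,.064))
```

```text
[0.56848734 0.2247943  0.30393853] 0.010684683459560458 14.695529490709305 [-3.96083715 -0.7379641   1.48369104] [-0.5165655   0.37286784  0.06587033  1.63254712  0.00710862  1.0765922
 -0.35776917]
[0.58146395 0.22704974 0.30317129]
[0.57045639 0.22587854 0.30473377]
[0.56058926 0.22482869 0.3052823 ]
```

On track at about 1.55. I'll do the rest at half speed, onto the stop.

>>> send_rows(slide=[[-0.015, -0.001, 0.001], [-0.015, -0.002, 0.001], [-0.015, -0.001, 0], [-0.015, -0.002, -0.001], [-0.015, -0.001, -0.001]], rotation=[[0.004, -0.038, 0], [0.004, -0.038, 0], [0.004, -0.038, 0], [0.004, -0.038, 0], [0.004, -0.038, 0]], jaw=[1, 1, 1, 1, 1])

```text
time: 9.1
ee_pos: [0.5467, 0.2225, 0.3034]
ee_rot: [[-0.099, 0.981, 0.168], [0.995, 0.099, 0.01], [-0.007, 0.169, -0.986]]
force: [2.2, -2.1, -0.1]
width: 0.0106
grip_force: 14.9
```

>>> send_rows(slide=[[-0.015, -0.002, -0.002], [-0.015, -0.001, -0.003], [-0.015, -0.002, -0.003], [-0.015, -0.001, -0.004], [-0.014, -0.002, -0.004]], rotation=[[0.004, -0.038, 0], [0.004, -0.038, 0], [0.004, -0.038, 0], [0.004, -0.038, 0], [0.004, -0.038, 0]], jaw=[1, 1, 1, 1, 1])

```text
time: 9.72
ee_pos: [0.5243, 0.2201, 0.2981]
ee_rot: [[-0.099, 0.959, 0.265], [0.995, 0.097, 0.02], [-0.007, 0.265, -0.964]]
force: [3.5, -2.3, -4.1]
width: 0.0104
grip_force: 15.2
```

>>> send_rows(slide=[[-0.014, -0.001, -0.005], [-0.014, -0.001, -0.005], [0, 0, 0], [0, 0, 0]], rotation=[[0.004, -0.038, 0], [0.004, -0.038, 0], [0, 0, 0], [0, 0, 0]], jaw=[1, 1, 1, 1])

```text
time: 10.22
ee_pos: [0.5188, 0.2196, 0.2965]
ee_rot: [[-0.098, 0.946, 0.308], [0.995, 0.095, 0.025], [-0.005, 0.309, -0.951]]
force: [15.0, -1.2, -8.4]
width: 0.0104
grip_force: 15.8
```

Run:
```python
from h import *
c=snap('side','side3.png')
cv2.imwrite('pics/c4.png',cv2.resize(c['pixels'][170:370,200:440],None,fx=2.5,fy=2.5))
s=sense();print(s['time'],s['ee_pos'],s['ee_rot'][:,2],s['force'],s['q'])
P=np.array([.5575,.2245,.2])
for th in(1.9,1.95,2.): print(P+tcp('t',th,.3))
```

```text
10.275 [0.51884438 0.21961887 0.29655712] [ 0.30750542  0.02525641 -0.95121109] [14.36096238 -0.39478653 -8.06321432] [-0.6304258   0.1734172   0.07460465  1.95812801  0.19240668  0.73943545
 -0.58481156]
[0.53074838 0.22165366 0.30177613]
[0.52482855 0.2210238  0.30000106]
[0.51900434 0.22040411 0.29793066]
```

View pics/c4.png

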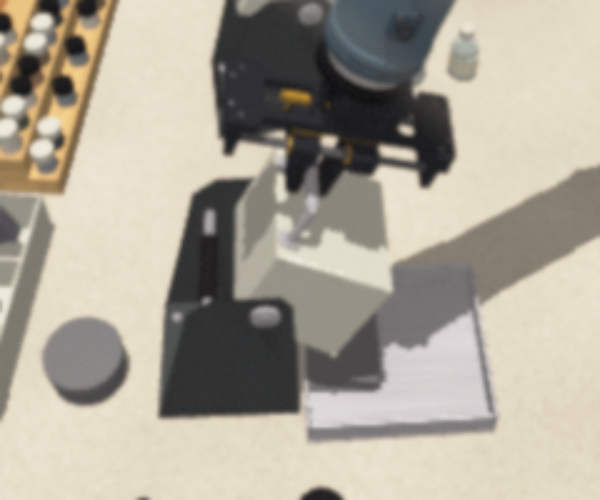

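Side view: the bin is against the stop, with 15 N reaction, but the hulls are hidden beneath it. Checking from the scene camera.

>>> send_rows(slide=[[0, 0, 0], [0, 0, 0], [0, 0, 0], [0, 0, 0], [0, 0, 0]], rotation=[[0, 0, 0], [0, 0, 0], [0, 0, 0], [0, 0, 0], [0, 0, 0]], jaw=[1, 1, 1, 1, 1])

```text
time: 10.9
ee_pos: [0.5188, 0.2196, 0.2965]
ee_rot: [[-0.098, 0.947, 0.307], [0.995, 0.094, 0.025], [-0.005, 0.308, -0.951]]
force: [15.6, -0.9, -8.8]
width: 0.0105
grip_force: 15.8
```

Run:
```python
from h import *
c=snap('scene','s2.png');d=snap('wrist','w3.png');e=snap('side','side4.png')
p=proj(c,[[.41,.21,.02]])[0].astype(int);print(p)
a=cv2.resize(c['pixels'][p[1]-50:p[1]+50,p[0]-65:p[0]+65],(520,400))
b=cv2.resize(e['pixels'][250:350,310:410],(280,280))
im=np.zeros((600,800,3),np.uint8);im[:400,:520]=a;im[:280,520:]=b;im[280:480,520:]=cv2.resize(d['pixels'],(280,200));cv2.imwrite('pics/c5.png',im)
print(sense()['force'])
```

```text
[322 178]
[14.78639952 -1.69997223 -7.7834163 ]
```

View pics/c5.png

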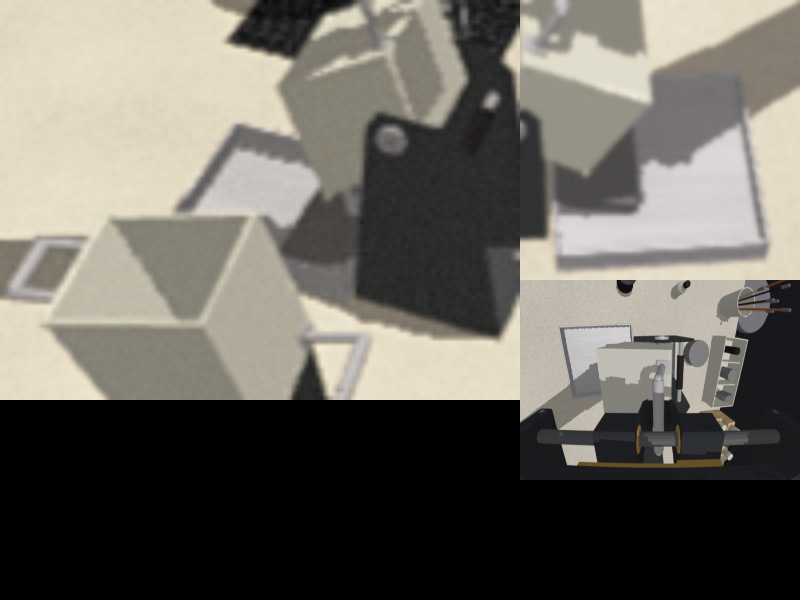

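Something grey shows under the bin mouth at (350,200), but the view is inconclusive. I'll swing back on the tail bar to about 1.3 and look into the tray.

>>> send_rows(slide=[[0.014, 0.001, 0.005], [0.014, 0.001, 0.005], [0.029, 0.003, 0.008], [0.03, 0.003, 0.006], [0.03, 0.003, 0.003]], rotation=[[-0.004, 0.038, 0], [-0.004, 0.038, 0], [-0.008, 0.075, 0], [-0.008, 0.075, 0], [-0.008, 0.075, 0]], jaw=[1, 1, 1, 1, 1])

```text
time: 11.68
ee_pos: [0.5493, 0.2229, 0.3029]
ee_rot: [[-0.1, 0.985, 0.143], [0.995, 0.1, 0.006], [-0.008, 0.143, -0.99]]
force: [-5.3, -4.8, -0.2]
width: 0.0106
grip_force: 14.8
```

>>> send_rows(slide=[[0.03, 0.003, 0.001], [0.03, 0.003, -0.002], [0.03, 0.003, -0.004], [0.029, 0.003, -0.007], [0.029, 0.003, -0.009]], rotation=[[-0.008, 0.075, 0], [-0.008, 0.075, 0], [-0.008, 0.075, 0], [-0.008, 0.075, 0], [-0.008, 0.075, 0]], jaw=[1, 1, 1, 1, 1])

```text
time: 12.3
ee_pos: [0.5933, 0.2276, 0.2962]
ee_rot: [[-0.102, 0.993, -0.055], [0.995, 0.102, -0.015], [-0.009, -0.056, -0.998]]
force: [-6.1, -3.4, -2.3]
width: 0.0101
grip_force: 15.0
```

Run:
```python
from h import *
e=snap('side','side5.png');c=snap('scene','s3.png')
im=np.hstack([cv2.resize(e['pixels'][200:350,270:420],(450,450)),cv2.resize(c['pixels'][130:230,270:380],(350,450))[:,:350]])
cv2.imwrite('pics/c6.png',im); s=sense();print(s['ee_pos'],s['force'],s['width'])
```

```text
[0.59485264 0.2277476  0.295595  ] [-0.932247   -1.77028544 -7.96919023] 0.01037906903127339
```

View pics/c6.png

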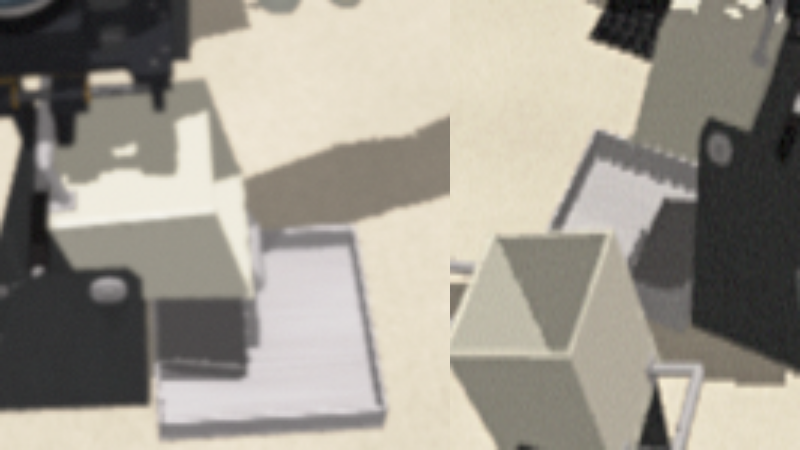

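A lighter grey block edge shows in the tray at (252,325). I'll swing on back to 0.9 to see it.

>>> send_rows(slide=[[0.028, 0.003, -0.012], [0.027, 0.003, -0.014], [0.026, 0.003, -0.016], [0.024, 0.003, -0.018], [0.023, 0.002, -0.02]], rotation=[[-0.008, 0.075, 0], [-0.008, 0.075, 0], [-0.008, 0.075, 0], [-0.008, 0.075, 0], [-0.008, 0.075, 0]], jaw=[1, 1, 1, 1, 1])

```text
time: 13.02
ee_pos: [0.6323, 0.2318, 0.2732]
ee_rot: [[-0.104, 0.964, -0.246], [0.995, 0.098, -0.035], [-0.01, -0.248, -0.969]]
force: [-6.3, -3.0, -1.1]
width: 0.0102
grip_force: 15.0
```

>>> send_rows(slide=[[0, 0, 0]], rotation=[[0, 0, 0]], jaw=[1])

```text
time: 13.15
ee_pos: [0.6335, 0.232, 0.272]
ee_rot: [[-0.103, 0.965, -0.243], [0.995, 0.098, -0.035], [-0.01, -0.245, -0.969]]
force: [-4.8, -2.6, -7.6]
width: 0.0104
grip_force: 15.4
```

Run:
```python
from h import *
e=snap('side','side6.png');c=snap('scene','s4.png');w=snap('wrist','w4.png')
im=np.zeros((600,800,3),np.uint8)
im[:450,:450]=cv2.convertScaleAbs(cv2.resize(e['pixels'][200:350,270:420],(450,450),interpolation=cv2.INTER_CUBIC),alpha=1.2,beta=10)
im[:450,450:]=cv2.convertScaleAbs(cv2.resize(c['pixels'][130:230,270:348],(350,450)),alpha=1.5)
cv2.imwrite('pics/c7.png',im[:450]); s=sense();print(s['ee_pos'],s['force'],s['width'])
```

```text
[0.63292722 0.23183644 0.27251014] [-4.17410065 -3.2465749  -9.10449603] 0.01034474128786781
```

View pics/c7.png

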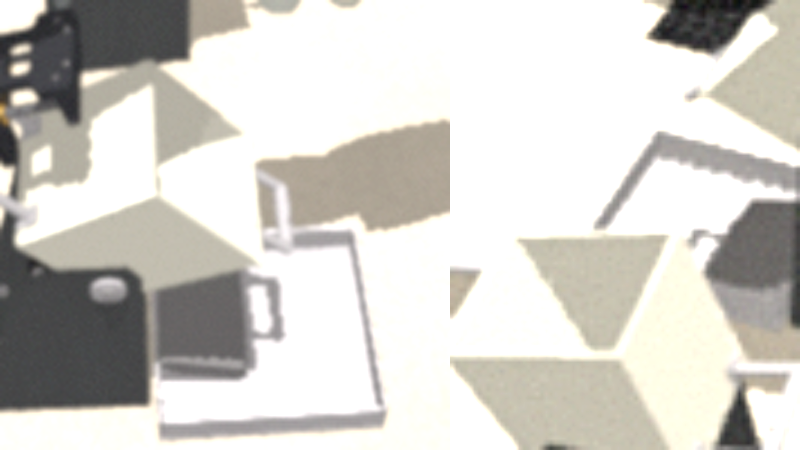

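I've used my ten pictures, so from here I go by numbers. I'll compare the tray region before tipping (side1, 0.8 rad) and after (side6).

Run:
```python
from h import *
a=load('side1.png')['pixels'];b=load('side6.png')['pixels']
g=lambda i:cv2.cvtColor(i,cv2.COLOR_BGR2GRAY)
print('side6');print(g(b)[286:328:2,318:362:2]);print('side1');print(g(a)[286:328:2,318:362:2])
```

```text
side6
[[150 152 149 150 150 151 148 148 148 150 149 150 149 151 150 150 150 156
  190 224 207 210]
 [150 150 149 149 150 150 149 149 150 151 150 148 149 149 150 148 147 161
  178 199 211 213]
 [151 150 149 150 149 150 150 150 149 149 149 148 141 133 124 110 116 147
  198 206 213 215]
 [145 148 149 151 151 150 149 147 142 132 123 107  94  83  83  78 102 121
  129 147 168 168]
 [141 151 149 145 141 132 118 103  95  81  77  78  77  78  76  76 100 119
  134 136 130 118]
 [132 136 118 100  87  83  78  77  77  76  79  75  76  78  76  74  97 149
  202 206 175 118]
 [ 92 120  94  76  75  77  76  78  76  76  75  76  76  76  76  76  94 139
  204 213 184 121]
 [ 82 117  92  74  76  76  76  77  77  76  75  76  76  76  75  78  91 127
  202 213 205 135]
 [ 78 119  91  75  75  77  78  75  75  79  76  76  76  76  76  77  86 124
  200 211 206 133]
 [ 77 122  92  74  77  77  76  78  77  76  77  78  75  77  76  78  83 118
  185 216 211 147]
 [ 78 121  93  74  75  77  76  79  76  77  76  75  76  76  74  76  79 113
  170 213 214 178]
 [ 74 119  98  74  76  77  76  77  75  76  77  74  75  76  75  75  77 1
[... 2119 characters left out ...]
4 114 113 114 114 114 114 120
  167 146 139 139]
 [ 70 116 114 115 115 115 115 115 116 115 115 113 113 112 112 114 111 122
  185 203 203 204]
 [ 66 115 112 114 116 117 117 115 115 115 115 114 113 114 113 114 113 115
  168 206 207 210]
 [ 63 114 113 115 115 116 117 116 115 117 114 115 115 113 113 115 115 114
  167 210 210 211]
 [ 63 117 126 116 115 115 116 115 115 113 114 113 112 114 113 112 113 112
  161 208 209 208]
 [ 63 122 167 119 116 119 119 119 118 120 140 143 133 143 169 174 146 161
  177 210 211 210]
 [ 61 126 183 144 148 178 198 197 198 197 210 211 203 208 209 209 207 208
  208 208 210 211]
 [ 59 153 196 204 213 214 214 214 213 214 213 213 212 211 210 209 208 207
  207 208 208 209]]
```

The tray now holds a solid darker block, grey 76 against 115 for the shaded tray floor, so the hulls are in it. I'll release the tail bar and retrace to the front handle.

>>> send_rows(slide=[[0, 0, 0], [0, 0, 0], [0.022, 0.003, 0.092], [0.022, 0.003, 0.092], [0.022, 0.003, 0.092]], rotation=[[0, 0, 0], [0, 0, 0], [0, 0, 0], [0, 0, 0], [0, 0, 0]], jaw=[0.3, 0.3, 0.3, 0.3, 0.3])

```text
time: 13.92
ee_pos: [0.6547, 0.2352, 0.3586]
ee_rot: [[-0.103, 0.966, -0.238], [0.995, 0.099, -0.032], [-0.008, -0.24, -0.971]]
force: [-0.1, -0.2, 0.5]
width: 0.0306
grip_force: 0.0
```

>>> send_rows(slide=[[0.022, 0.003, 0.15], [0, 0, 0.15], [-0.18, -0.018, 0], [-0.18, -0.018, 0], [-0.18, -0.018, 0]], rotation=[[0, 0, 0], [0, 0, 0], [0.026, -0.25, 0], [0.026, -0.25, 0], [0, 0, 0]], jaw=[0.3, 0.3, 0.3, 0.3, 0.3])

```text
time: 14.55
ee_pos: [0.5143, 0.2228, 0.4498]
ee_rot: [[-0.1, 0.995, -0.016], [0.995, 0.1, -0.009], [-0.007, -0.017, -1.0]]
force: [0.2, -0.1, 0.6]
width: 0.0306
grip_force: 0.0
```

Run:
```python
from h import *
d=snap('side','side7.png')
s=sense();print(s['time'],s['ee_pos'],s['ee_rot'],s['width'],s['force'])
# front handle & tail bar visible? search template around the tail bar: bright bar
P=np.array([.557,.2245,.2]);g=cv2.cvtColor(d['pixels'],cv2.COLOR_BGR2GRAY)
for n in 'ft':
  for th in(.85,.9,.95):print(n,th,proj(d,[P+tcp(n,th,0,0)]).round(1))
g0=cv2.cvtColor(load('side2.png')['pixels'],cv2.COLOR_BGR2GRAY)
t=g0[222:275,253:280]; r=cv2.matchTemplate(g[212:285,243:290],t,cv2.TM_CCOEFF_NORMED);print(cv2.minMaxLoc(r))
```

```text
14.6 [0.50804832 0.22234691 0.44956638] [[-0.10262592  0.99445568 -0.02293065]
 [ 0.9946912   0.1024202  -0.00997543]
 [-0.00757156 -0.02383265 -0.99968729]] 0.030636250304374436 [-2.55465879 -0.82735657 -1.03875608]
f 0.85 [[364.2 270.9]]
f 0.9 [[363.7 272.5]]
f 0.95 [[363.  274.1]]
t 0.85 [[262.2 249.1]]
t 0.9 [[264.1 247.8]]
t 0.95 [[266.  246.6]]
(0.03233212232589722, 0.8084891438484192, (3, 14), (10, 10))
```

Run:
```python
from h import *
G=lambda n:cv2.cvtColor(load(n)['pixels'],cv2.COLOR_BGR2GRAY)
g=G('side7.png')
for n in('side1.png','side2.png','side6.png'):
    t=G(n)[228:270,252:282];r=cv2.matchTemplate(g[208:290,232:302],t,cv2.TM_CCOEFF_NORMED);_,v,_,l=cv2.minMaxLoc(r);print(n,v,np.array(l)-20)
# rows of tail bar: brightest thin bar near x
print(g[225:275:4,245:285:2]); print('s2');print(G('side2.png')[225:275:4,245:285:2])
```

```text
side1.png 0.6458737850189209 [ 2 -4]
side2.png 0.8204830884933472 [0 0]
side6.png 0.2653247117996216 [-20 -20]
[[221 219 219 222 220 220 221 223 224 219 219 221 221 221 220 219 219 219
  218 220]
 [224 224 224 221 221 220 220 220 222 223 221 221 218 219 219 218 218 218
  219 218]
 [223 224 224 223 221 221 221 222 221 211 191 190 160 192 214 217 216 219
  219 214]
 [223 223 220 222 223 221 221 222 221 204 194 174 172 156 151 167 189 213
  201 157]
 [223 223 224 224 222 223 222 220 219 193 199 183 211 217 216 193 145 143
  138 126]
 [222 221 221 223 221 221 223 221 221 193 198 176 213 219 219 218 189 176
  159 144]
 [223 222 220 221 223 220 222 221 219 194 197 174 211 219 219 204 206 214
  183 152]
 [221 221 223 222 221 220 220 221 214 193 190 172 217 218 217 156 199 214
  182 145]
 [220 220 221 222 220 220 222 220 212 192 189 172 219 217 198 106 201 210
  181 147]
 [221 220 222 220 219 221 220 219 210 191 175 175 218 219 151 103 205 220
  218 219]
 [220 219 222 223 221 219 219 219 221 204 169 151 157 160 112 117 208 221
  221 221]
 [220 219 220 219 219 220 220 221 220 220 220 219 209 
[... 525 characters left out ...]
 121 112
  107 115]
 [221 220 219 223 220 220 222 220 213 131 112 144 215 217 216 215 137 115
  119 127]
 [221 220 220 220 221 220 221 219 204 122 113 159 216 218 218 204 190 211
  150 129]
 [220 220 221 222 220 219 219 220 210 187 179 173 217 217 215 154 190 177
  131 132]
 [219 219 220 221 219 219 221 219 199 196 180 186 217 217 196  96 126 139
  133 134]
 [219 218 221 219 219 218 218 216 190 188 167 195 218 219 148 108 206 218
  218 218]
 [218 218 221 221 220 218 218 218 219 190 154 151 162 165 100 129 213 219
  218 218]
 [219 217 219 217 218 218 218 221 218 220 218 214 191 145 141 156 165 179
  175 213]
 [218 218 216 216 208 207 186 174 148 139 128 121 116  57  47  93 146 159
  168 212]]
```

The tail bar matches the earlier image within 1 px, so the bin is still at about 0.9. Back to the front handle.

>>> send_rows(slide=[[-0.15, -0.02, 0], [-0.15, -0.02, -0.1], [0, 0, -0.1], [0, 0, 0]], rotation=[[0.027, -0.26, 0], [0.027, -0.26, 0], [0.027, -0.26, 0], [0, 0, 0]], jaw=[0.3, 0.3, 0.3, 0.3])

```text
time: 15.1
ee_pos: [0.4237, 0.2092, 0.3862]
ee_rot: [[-0.098, 0.922, 0.374], [0.995, 0.094, 0.028], [-0.009, 0.375, -0.927]]
force: [1.4, -0.2, 1.1]
width: 0.031
grip_force: 0.0
```

>>> send_rows(slide=[[-0.018, -0.003, -0.188], [-0.018, -0.003, -0.188], [-0.018, -0.003, -0.188], [0, 0, 0]], rotation=[[0, 0, 0], [0, -0.05, 0], [0, 0, 0], [0, 0, 0]], jaw=[0.3, 0.3, 0.3, 0.3])

```text
time: 15.6
ee_pos: [0.4122, 0.2075, 0.2181]
ee_rot: [[-0.093, 0.912, 0.399], [0.996, 0.091, 0.025], [-0.013, 0.4, -0.917]]
force: [0.3, 0.4, 0.9]
width: 0.0309
grip_force: 0.0
```

Run:
```python
from h import *
c=snap('wrist','w5.png');s=sense();print(s['ee_pos'],s['ee_rot'][:,2],s['force'],s['q'])
P=np.array([.557,.2235,.2]);b=P+tcp('f',.9,0,0)
p=proj(c,[b+ey*.02,b,b-ey*.02]);print(b,p)
g=cv2.cvtColor(c['pixels'],cv2.COLOR_BGR2GRAY);u,v=p[1].astype(int)
print(u,v);print(g[v-30:v+31:6,u-40:u+41:4])
```

```text
[0.41349761 0.20863663 0.22053772] [ 0.40240989  0.02820727 -0.91502493] [-0.26551042 -0.7512323   0.69303414] [-0.6699695   0.08721361 -0.08043601  2.31743927  0.59812976  0.48012375
 -1.15287308]
[0.42118952 0.20904993 0.18072026] [[304.50571566 195.66760506]
 [305.06718058 224.12666625]
 [305.6028469  250.74909382]]
305 224
[[105 102 104  72  71  73  72  72 102 141 156 168 147  94 104 119 131 135
  141 141 143]
 [105 106 106  78  68  73  72  70  95 105 106 104 109  71  72  71  71  70
   66 100  45]
 [104 103 106  85  68  71  71  73  94 104 105 104 116  72  72  70  71  73
   67  99  48]
 [106 104 105  97  71  70  71  71  92 105 105 105 100  90  93  95  96  97
   98 104  39]
 [105 106 106 105 103 105 105 103 102 102 104 104 100 101 101 100  98  99
   98 106  83]
 [170 151 105 106 104 103 104 101  99 103 106 104 101  99  97  97  97  98
   98 105 119]
 [133 108  96  98  96  95  96  95  98 103 104 105 100 102 107 117 147 168
  185 183 181]
 [104 105 105  97  96  97 102 110 113 103 106 103 101 182 182 181 184 184
  186 184 185]
 [ 28  27  23  24  25  21 179 183 161 106 104 106 102 180 184 183 186 183
  186 185 105]
 [ 24  25  20  22  24  21 176 181 166 105 107 105 102 182 180 182 185 182
  183 181  88]
 [ 30  26  24  22  20  20 181 181 174 105 106 107 102 183 182 183 184 182
  184 184  69]]
```

The bar column at u≈307 agrees with the prediction (305). Descending to grip it.

>>> send_rows(slide=[[0.018, 0.002, -0.063], [0.018, 0.002, -0.063], [0.018, 0.002, -0.063], [0, 0, 0]], rotation=[[0, 0, 0], [0, 0, 0], [0, 0, 0], [0, 0, 0]], jaw=[0.3, 0.3, 0.3, 0.3])

```text
time: 16.15
ee_pos: [0.4265, 0.2101, 0.1623]
ee_rot: [[-0.096, 0.911, 0.401], [0.995, 0.092, 0.028], [-0.012, 0.401, -0.916]]
force: [-14.5, -0.5, -4.9]
width: 0.0312
grip_force: 5.7
```

>>> send_rows(slide=[[0, 0, 0], [0, 0, 0], [0, 0, 0]], rotation=[[0, 0, 0], [0, 0, 0], [0, 0, 0]], jaw=[1, 1, 1])

```text
time: 16.52
ee_pos: [0.4295, 0.2106, 0.1645]
ee_rot: [[-0.094, 0.909, 0.406], [0.996, 0.089, 0.031], [-0.008, 0.407, -0.914]]
force: [-0.5, -0.0, -0.6]
width: 0.0032
grip_force: 0.0
```

Run:
```python
from h import *
s=sense();print(s['time'],s['ee_pos'],s['ee_rot'],s['force'],s['width'],s['q'])
n=13;th=np.linspace(.91,-.02,n); plan('f',th,np.linspace(.42,0,n))
```

```text
16.525 [0.42945579 0.21057571 0.16448351] [[-0.09361416  0.9092293   0.40563342]
 [ 0.99557979  0.08858646  0.03119803]
 [-0.00756746  0.40676101 -0.91350326]] [-0.47753331 -0.03606583 -0.55273415] 0.0031832524460614917 [-0.71231666  0.22872888 -0.00859645  2.34342768  0.84513392  0.33511171
 -1.39845232]
[-0.006, -0.001, 0.035] [-0.007, 0.066, 0.0] 0.832
[-0.003, -0.0, 0.035] [-0.007, 0.066, 0.0] 0.755
[-0.001, -0.0, 0.035] [-0.007, 0.066, 0.0] 0.678
[0.002, 0.0, 0.035] [-0.007, 0.066, 0.0] 0.6
[0.005, 0.001, 0.034] [-0.007, 0.066, 0.0] 0.522
[0.008, 0.001, 0.034] [-0.007, 0.066, 0.0] 0.445
[0.01, 0.001, 0.033] [-0.007, 0.066, 0.0] 0.368
[0.013, 0.001, 0.032] [-0.007, 0.066, 0.0] 0.29
[0.015, 0.002, 0.031] [-0.007, 0.066, 0.0] 0.213
[0.017, 0.002, 0.029] [-0.007, 0.066, 0.0] 0.135
[0.02, 0.002, 0.028] [-0.007, 0.066, 0.0] 0.057
[0.022, 0.002, 0.026] [-0.007, 0.066, 0.0] -0.02
```

The grip missed. I'll back off and locate the handle again.

>>> send_rows(slide=[[-0.036, -0.003, 0.09], [-0.036, -0.003, 0.09], [0, 0, 0.2], [0, 0, 0.1], [0, 0, 0]], rotation=[[0, 0, 0], [0, 0, 0], [0, 0, 0], [0, 0, 0], [0, 0, 0]], jaw=[1, 1, 0.3, 0.3, 0.3])

```text
time: 17.15
ee_pos: [0.4072, 0.2089, 0.3101]
ee_rot: [[-0.094, 0.909, 0.407], [0.996, 0.088, 0.034], [-0.005, 0.408, -0.913]]
force: [-0.1, -0.3, -0.2]
width: 0.028
grip_force: 0.0
```

Run:
```python
from h import *
d=snap('side','side8.png');c=snap('wrist','w6.png')
s=sense();print(s['ee_pos'],s['ee_rot'][:,2],s['force'],s['width'])
P=np.array([.557,.2235,.2]);g=cv2.cvtColor(d['pixels'],cv2.COLOR_BGR2GRAY)
print('tail',g[225:285:4,237:285:2])
for th in (.6,.7,.8,.9,1.):print(th,proj(c,[P+tcp('f',th,0,0)]).round(),proj(d,[P+tcp('f',th,0,0),P+tcp('t',th,0,0)]).round())
g=cv2.cvtColor(c['pixels'],cv2.COLOR_BGR2GRAY);print(g[150:270:8,260:384:4])
```

```text
[0.40561422 0.20757583 0.30654101] [ 0.402439    0.0297945  -0.91496183] [-0.88547002 -0.63480594 -0.22960582] 0.030809561266308367
tail [[222 222 221 223 224 222 222 222 224 222 224 225 225 221 221 223 222 224
  223 220 222 212 191 198]
 [223 224 224 224 226 226 226 224 223 223 223 223 224 225 225 224 220 221
  221 220 220 206 187 198]
 [227 225 226 226 226 227 226 225 225 224 224 224 224 222 223 222 223 223
  221 220 219 210 193 197]
 [225 224 225 226 227 225 223 225 226 225 224 224 224 226 222 223 223 220
  220 219 218 206 196 182]
 [227 227 228 228 226 226 225 227 226 225 224 222 223 224 222 223 221 219
  222 221 220 204 198 191]
 [224 226 226 226 226 225 224 227 223 223 225 223 224 223 223 220 223 221
  220 221 217 187 201 184]
 [227 225 224 227 227 224 224 224 225 224 223 224 224 223 224 221 222 221
  221 204  85 133 200 178]
 [227 226 225 224 224 225 225 225 225 223 222 224 224 222 222 222 222 221
  219 149  58 137 190 168]
 [224 224 224 225 223 223 223 225 224 224 224 223 222 223 223 220 220 220
  202  85  53  72 128 137]
 [224 222 224 224 223 225 223 223 222 222 222 221 224 
[... 2013 characters left out ...]
  120 119 119 119 118 121 120 120 119 120 119 120 117]
 [181 178 180 182 179 181 182 180 176 178 121 126 189 188 189 189 190 189
  120 120 117 112 111 109 110 110 109 109 111 109 110]
 [178 177 177 127 178 176 173 181 184 179 121 128 124 118 119 119 120 117
  119 116 111 108 109 108 109  76 108 110 110 111 108]
 [ 68  25  26  24  20  18  22 126 181 179 179 180 182 160 137 124 118 118
  118 119 118  79  18  20  23  19  29  23  44 110 111]
 [ 26  24  26  20  24  21  24 101 180 178 180 179 181 179 175 177 174 149
  135 119 120  62  16  21  19  24  25  24  25  25 108]
 [ 26  20  19  18  21  21  19  77 179 180 176 178 178 177 177 181 180 179
  177 180 176  63  19  21  15  20  22  24  26  24  23]]
```

Run:
```python
from h import *
d=load('side8.png');g=cv2.cvtColor(d['pixels'],cv2.COLOR_BGR2GRAY)
P=np.array([.557,.2235,.2])
for th in np.arange(1.05,1.7,.1):
  b=P+tcp('t',th,0,0);print(th.round(2),proj(d,[b-.04*ey,b,b+.04*ey]).round().tolist(),'rim',proj(d,[P+(.062*np.cos(th)-.095*np.sin(th))*ex+(.095*np.cos(th)+.062*np.sin(th))*ez+ey*.06*k for k in(-1,1)]).round().tolist())
print(g[215:262:3,272:322:2])
```

```text
1.05 [[271.0, 229.0], [270.0, 244.0], [269.0, 260.0]] rim [[326.0, 221.0], [328.0, 266.0]]
1.15 [[276.0, 227.0], [275.0, 242.0], [274.0, 258.0]] rim [[330.0, 222.0], [333.0, 268.0]]
1.25 [[281.0, 226.0], [280.0, 240.0], [280.0, 256.0]] rim [[334.0, 224.0], [337.0, 269.0]]
1.35 [[286.0, 224.0], [286.0, 239.0], [285.0, 255.0]] rim [[338.0, 226.0], [341.0, 271.0]]
1.45 [[292.0, 223.0], [291.0, 238.0], [291.0, 253.0]] rim [[341.0, 228.0], [345.0, 273.0]]
1.55 [[297.0, 222.0], [297.0, 237.0], [297.0, 253.0]] rim [[344.0, 231.0], [348.0, 275.0]]
1.65 [[303.0, 222.0], [303.0, 237.0], [303.0, 252.0]] rim [[347.0, 233.0], [351.0, 278.0]]
[[221 221 220 221 221 221 217 155  78  55  49  50  49  50  49  50  50  50
   53  49  50  50  50  54  51]
 [222 221 220 220 222 219 217 185  75  53  49  51  49  52  49  51  49  49
   49  50  52  52  50  50  53]
 [221 222 221 220 221 221 222 191  71  51  49  49  51  48  49  52  54  55
   59  72  82  86 100 122 143]
 [224 222 221 222 209 202 203 192 108 109 126 149 154 168 173 190 206 206
  208 213 217 216 214 215 219]
 [222 223 222 218 186 198 183 170 215 217 2
[... 517 characters left out ...]
17 228 232 231 232 232 232 232 232 232
  232 232 233 232 232 232 232]
 [220 221 221 202 191 197 154 140 223 232 232 232 232 232 232 232 232 232
  232 232 231 232 232 232 232]
 [220 220 165  81 183 198 149 138 224 232 232 232 232 232 231 231 232 232
  232 232 232 232 232 232 231]
 [221 214 111  83 183 194 142 137 223 232 232 232 231 231 232 231 232 232
  232 232 232 232 232 232 232]
 [220 197  70  83 169 185 141 143 223 232 232 232 232 232 232 232 232 232
  232 232 232 232 231 231 231]
 [218 151  51  54 103 138 135 144 223 231 232 232 232 232 232 232 232 231
  232 232 232 232 232 232 231]
 [214 104  51  50  60 128 130 145 212 231 232 232 232 231 232 231 232 232
  231 232 232 232 232 231 232]]
```

The bin was pushed to about 1.29 rad, most likely by the finger catching the lip. I'll regrasp the tail bar at about (0.599, 0.229, 0.317) and swing it back with that.

>>> send_rows(slide=[[0, 0, 0.2], [0, 0, 0.2], [0, 0, 0.1], [0.17, 0.019, 0], [0.17, 0.019, 0]], rotation=[[0, 0, 0], [0, 0, 0], [-0.028, 0.268, 0], [-0.028, 0.268, 0], [-0.028, 0.268, 0]], jaw=[0.3, 0.3, 0.3, 0.3, 0.3])

```text
time: 17.88
ee_pos: [0.5087, 0.2197, 0.4564]
ee_rot: [[-0.101, 0.995, -0.01], [0.995, 0.101, -0.013], [-0.012, -0.012, -1.0]]
force: [0.4, 0.6, 1.4]
width: 0.0307
grip_force: 0.0
```

>>> send_rows(slide=[[0.17, 0.019, 0], [0.17, 0.019, 0], [0, 0, -0.1], [0, 0, -0.08], [0, 0, 0]], rotation=[[-0.028, 0.268, 0], [0, 0, 0], [0, 0, 0], [0, 0, 0], [0, 0, 0]], jaw=[0.3, 0.3, 0.3, 0.3, 0.3])

```text
time: 18.5
ee_pos: [0.6084, 0.2301, 0.3985]
ee_rot: [[-0.101, 0.983, -0.153], [0.995, 0.098, -0.031], [-0.015, -0.156, -0.988]]
force: [0.2, 0.3, 0.2]
width: 0.031
grip_force: 0.0
```

Run:
```python
from h import *
c=snap('wrist','w7.png');s=sense();print(s['ee_pos'],s['ee_rot'],s['force'])
P=np.array([.557,.2245,.2])
for th in(1.2,1.29,1.38):
  b=P+tcp('t',th,0,0);print(b,proj(c,[b-.04*ey,b,b+.04*ey]).round(1).tolist())
b=P+tcp('t',1.29,0,0);u,v=proj(c,[b])[0].astype(int)
g=cv2.cvtColor(c['pixels'],cv2.COLOR_BGR2GRAY);print(u,v);print(g[v-64:v+65:8,u-36:u+37:3])
```

```text
[0.60898212 0.23035189 0.40066937] [[-0.10125327  0.98345128 -0.15023766]
 [ 0.99475911  0.09792403 -0.02941409]
 [-0.01421545 -0.15242855 -0.98821225]] [ 0.27045881 -0.11282489  0.39792622]
[0.60909463 0.23004281 0.31267398] [[332.3, 246.0], [332.8, 202.2], [333.4, 153.5]]
[0.59881366 0.22894892 0.31692658] [[319.7, 247.5], [319.6, 203.3], [319.4, 154.2]]
[0.58819422 0.22781903 0.32023271] [[306.7, 248.5], [305.9, 204.1], [305.0, 154.6]]
319 203
[[196 195 196 195 196 196 195 196 176 170 170 173 175 147 170  51  42  41
   39  41  92 146 135  48  62]
 [195 195 196 194 195 195 195 194 169 118 108 101 125 151 152  51  42  41
   40  35  30  34  29  24  76]
 [193 194 195 194 194 194 195 193 169 171 125 121 156 158 133  47  41  44
   44  38  27  29  29  22  78]
 [193 192 193 194 194 193 193 194 193 194 174 144 161 174 156 117  45  42
   45  32  31  30  30  27  41]
 [192 191 193 192 193 193 193 193 193 193 177 142 162 175 156 113  44  48
   40  30  18  21  18  21  42]
 [191 191 190 190 190 118 119 117 117 119 115 146 163 173 154 113  40  42
   43  29  16  21  20  23  44]
 [117 118 118 117 1
[... 436 characters left out ...]
17 117 115  98  99 100  98  83  37  36
   36  37  39  36  38  39  37]
 [117 117 117 116 117 117 117 117 109  97  92  96 102 102  97  80  37  32
   36  33  39  38  38  50 100]
 [116 117 117 116 118 116 117 118 110 101  92  96 100 101  97 125 172 170
  176 176 173 177 173 175 176]
 [ 22  25 116 116 115 116 118 117 118 117 111  96 101  98  99 127 172 176
  176 176 172  32  17  16  14]
 [ 20  25 171 175 176 175 172 173 174 172 171 117 101 100  99 157 175 174
  176 175 171  25  19  21  18]
 [ 23  19 169 174 172 174 174 172 173 171 172 173 174 173 171 171 172 170
  174 170 170  16  22  18  17]
 [ 20  14 154 173 173 173 171 170 174 171 171 170 171 173 173 172 173 173
  174 173 155  18  16  20  19]]
```

>>> send_rows(slide=[[0.003, 0.001, -0.086], [-0.013, -0.003, -0.086], [-0.013, -0.003, -0.086], [-0.013, -0.003, -0.086], [0, 0, 0]], rotation=[[0, 0, 0], [0, 0, 0], [0, 0, 0], [0, 0, 0], [0, 0, 0]], jaw=[0.3, 0.3, 0.3, 0.3, 0.3])

```text
time: 19.18
ee_pos: [0.5978, 0.228, 0.2985]
ee_rot: [[-0.102, 0.984, -0.149], [0.995, 0.098, -0.029], [-0.014, -0.151, -0.988]]
force: [0.1, -0.1, 0.3]
width: 0.0311
grip_force: 0.0
```

>>> send_rows(slide=[[0, 0, 0], [0, 0, 0], [0, 0, 0], [0, 0, 0]], rotation=[[0, 0, 0], [0, 0, 0], [0, 0, 0], [0, 0, 0]], jaw=[1, 1, 1, 1])

```text
time: 19.68
ee_pos: [0.599, 0.2284, 0.3006]
ee_rot: [[-0.101, 0.984, -0.146], [0.995, 0.099, -0.027], [-0.012, -0.148, -0.989]]
force: [-2.3, -0.5, 5.1]
width: 0.0114
grip_force: 15.0
```

Run:
```python
from h import *
s=sense();print(s['time'],s['ee_pos'],s['width'],s['force'],s['q'])
P=np.array([.557,.2245,.2])
for th in(1.2,1.27,1.34): print(P+tcp('t',th,-.15))
th=np.r_[np.linspace(1.27,.3,14)]; plan('t',th,np.interp(th,[.9,1.27],[-.36,-.15]))
```

```text
19.675 [0.59897718 0.22839645 0.30064895] 0.011367942086803673 [-2.31461    -0.45507303  5.05313247] [-0.4827222   0.55969181  0.10395113  1.36165434 -0.08751622  1.36918194
 -0.26595473]
[0.60627124 0.2297424  0.29388733]
[0.59830716 0.22889503 0.29727561]
[0.59012692 0.22802466 0.30009541]
[0.026, 0.003, -0.012] [-0.009, 0.08, 0.0] 1.195
[0.025, 0.003, -0.014] [-0.009, 0.08, 0.0] 1.121
[0.024, 0.003, -0.016] [-0.009, 0.08, 0.0] 1.046
[0.022, 0.002, -0.017] [-0.009, 0.08, 0.0] 0.972
[0.021, 0.002, -0.019] [-0.008, 0.077, 0.0] 0.897
[0.022, 0.002, -0.022] [0.0, -0.0, -0.0] 0.822
[0.02, 0.002, -0.023] [0.0, -0.0, -0.0] 0.748
[0.018, 0.002, -0.025] [0.0, -0.0, -0.0] 0.673
[0.017, 0.002, -0.026] [0.0, -0.0, -0.0] 0.598
[0.015, 0.002, -0.027] [0.0, -0.0, -0.0] 0.524
[0.013, 0.001, -0.028] [0.0, -0.0, -0.0] 0.449
[0.01, 0.001, -0.029] [0.0, -0.0, -0.0] 0.375
[0.008, 0.001, -0.03] [0.0, -0.0, -0.0] 0.3
```

Gripped. I'll swing it back on the tail bar down to about 0.37, in three checked parts.

>>> send_rows(slide=[[0.026, 0.003, -0.012], [0.025, 0.003, -0.014], [0.024, 0.003, -0.016], [0.022, 0.002, -0.017], [0.021, 0.002, -0.019]], rotation=[[-0.009, 0.08, 0], [-0.009, 0.08, 0], [-0.009, 0.08, 0], [-0.009, 0.08, 0], [-0.008, 0.077, 0]], jaw=[1, 1, 1, 1, 1])

```text
time: 20.3
ee_pos: [0.6342, 0.2322, 0.2769]
ee_rot: [[-0.104, 0.931, -0.349], [0.994, 0.093, -0.049], [-0.014, -0.352, -0.936]]
force: [-2.4, -0.3, 5.5]
width: 0.0114
grip_force: 15.1
```

>>> send_rows(slide=[[0.022, 0.002, -0.022], [0.02, 0.002, -0.023], [0, 0, 0]], rotation=[[0, 0, 0], [0, 0, 0], [0, 0, 0]], jaw=[1, 1, 1])

```text
time: 20.68
ee_pos: [0.6473, 0.2336, 0.2616]
ee_rot: [[-0.104, 0.932, -0.346], [0.994, 0.093, -0.049], [-0.014, -0.35, -0.937]]
force: [1.3, 0.9, -1.4]
width: 0.011
grip_force: 15.0
```

Run:
```python
from h import *
s=sense();print(s['time'],s['ee_pos'],s['ee_rot'][:,2],s['width'],s['force'],s['q'])
P=np.array([.5575,.2245,.2])
for th in(.7,.75,.8): print(P+tcp('t',th,-.36))
```

```text
20.675 [0.64729032 0.23356841 0.26158536] [-0.34634356 -0.04943165 -0.93680449] 0.010960089271473608 [ 1.32430989  0.85806883 -1.39246554] [-0.42080178  0.82598744  0.0996571   1.02725858 -0.14257789  1.64292008
 -0.22323223]
[0.65027729 0.23437139 0.25598222]
[0.64648704 0.23396811 0.26088766]
[0.64245773 0.2335394  0.26559646]
```

>>> send_rows(slide=[[0.018, 0.002, -0.025], [0.017, 0.002, -0.026], [0.015, 0.002, -0.027], [0.013, 0.001, -0.028], [0, 0, 0]], rotation=[[0, 0, 0], [0, 0, 0], [0, 0, 0], [0, 0, 0], [0, 0, 0]], jaw=[1, 1, 1, 1, 1])

```text
time: 21.3
ee_pos: [0.6654, 0.2354, 0.2285]
ee_rot: [[-0.104, 0.931, -0.349], [0.994, 0.093, -0.05], [-0.015, -0.352, -0.936]]
force: [-3.2, 1.0, -4.1]
width: 0.0109
grip_force: 15.3
```

>>> send_rows(slide=[[0.01, 0.001, -0.029], [0.008, 0.001, -0.03], [0, 0, 0]], rotation=[[0, 0, 0], [0, 0, 0], [0, 0, 0]], jaw=[1, 1, 1])

```text
time: 21.68
ee_pos: [0.6706, 0.2359, 0.2117]
ee_rot: [[-0.104, 0.931, -0.349], [0.994, 0.092, -0.05], [-0.015, -0.352, -0.936]]
force: [-4.7, 0.4, -3.0]
width: 0.011
grip_force: 15.3
```

Run:
```python
from h import *
s=sense();print(s['time'],s['ee_pos'],s['ee_rot'][:,2],s['width'],s['force'],s['q'])
P=np.array([.5575,.2245,.2])
for th in(.2,.25,.3,.35): print(P+tcp('t',th,-.36))
```

```text
21.675 [0.67056768 0.23589408 0.21173771] [-0.34888151 -0.05032723 -0.93581455] 0.010957513261896153 [-4.66166144  0.36527159 -2.99954569] [-0.40991185  0.91438585  0.09891349  0.97699046 -0.14576198  1.60839055
 -0.21287959]
[0.67327094 0.23681789 0.19901242]
[0.67228328 0.2367128  0.20514475]
[0.67099208 0.23657542 0.21121977]
[0.66940057 0.23640609 0.21722231]
```

Run:
```python
from h import *
plan('t',[.3,.3,.3,.225,.15],[-.36,-.46,-.57,-.57,-.57]);plan('t',np.linspace(.15,-.02,4),[-.57]*4)
```

```text
[-0.006, -0.001, 0.003] [-0.02, 0.19, 0.0] 0.3
[-0.006, -0.001, 0.003] [-0.022, 0.209, 0.0] 0.3
[0.006, 0.001, -0.03] [0.0, -0.0, -0.0] 0.225
[0.004, 0.0, -0.031] [0.0, -0.0, -0.0] 0.15
[0.001, 0.0, -0.023] [0.0, -0.0, -0.0] 0.093
[0.0, 0.0, -0.023] [0.0, -0.0, -0.0] 0.037
[-0.001, -0.0, -0.023] [0.0, -0.0, -0.0] -0.02
```

>>> send_rows(slide=[[-0.006, -0.001, 0.003], [-0.006, -0.001, 0.003], [0.006, 0.001, -0.03], [0.004, 0, -0.031], [0, 0, 0]], rotation=[[-0.02, 0.19, 0], [-0.022, 0.209, 0], [0, 0, 0], [0, 0, 0], [0, 0, 0]], jaw=[1, 1, 1, 1, 1])

```text
time: 22.3
ee_pos: [0.6708, 0.2355, 0.1963]
ee_rot: [[-0.107, 0.84, -0.532], [0.994, 0.083, -0.07], [-0.015, -0.537, -0.844]]
force: [0.6, 0.5, -2.9]
width: 0.0113
grip_force: 15.0
```

>>> send_rows(slide=[[0.001, 0, -0.023], [0, 0, -0.023], [0, 0, 0]], rotation=[[0, 0, 0], [0, 0, 0], [0, 0, 0]], jaw=[1, 1, 1])

```text
time: 22.68
ee_pos: [0.6708, 0.2356, 0.1818]
ee_rot: [[-0.107, 0.839, -0.534], [0.994, 0.083, -0.07], [-0.014, -0.538, -0.843]]
force: [1.0, 1.3, -0.8]
width: 0.0107
grip_force: 14.9
```

>>> send_rows(slide=[[-0.001, 0, -0.023], [0, 0, 0]], rotation=[[0, 0, 0], [0, 0, 0]], jaw=[1, 1])

```text
time: 22.92
ee_pos: [0.67, 0.2355, 0.1763]
ee_rot: [[-0.107, 0.838, -0.535], [0.994, 0.083, -0.07], [-0.014, -0.539, -0.842]]
force: [-1.3, -1.3, 6.0]
width: 0.0113
grip_force: 14.5
```

Run:
```python
from h import *
d=snap('side','side9.png')
s=sense();print(s['time'],s['ee_pos'],s['ee_rot'][:,2],s['width'],s['force'],s['q'])
P=np.array([.5575,.2245,.2])
for th in(0,.05,.1): print(P+tcp('t',th,-.56))
a=load('side0.png')
G=lambda i:cv2.cvtColor(i['pixels'],cv2.COLOR_BGR2GRAY)
print(G(a)[268,325:365],G(d)[268,325:365])
t=G(a)[225:262,312:356];r=cv2.matchTemplate(G(d)[215:272,302:366],t,cv2.TM_CCOEFF_NORMED);print(cv2.minMaxLoc(r))
```

```text
22.975 [0.66999996 0.23550044 0.17627362] [-0.53505142 -0.06983365 -0.84192829] 0.011054881773514283 [-1.7335009  -0.91264213  6.46951646] [-0.35171639  1.11472106  0.01270414  0.72467502 -0.13122558  1.85988418
 -0.24080948]
[0.67076813 0.23655159 0.17590215]
[0.67101162 0.2365775  0.18210957]
[0.67094631 0.23657055 0.18832146]
[178 176 175 172 170 164 163 181 200 207 213 216 217 218 219 218 217 217
 219 219 218 217 216 216 218 218 218 217 216 217 218 218 218 218 217 218
 218 219 219 219] [196 195 194 187 182 179 175 179 185 167 144 138 135 137 137 137 137 136
 137 138 136 136 137 136 137 137 136 135 135 136 137 137 139 138 137 137
 138 138 139 137]
(-0.3676966428756714, 0.4719845652580261, (20, 20), (9, 4))
```

>>> send_rows(slide=[[0, 0, -0.01], [0, 0, -0.01], [0, 0, 0]], rotation=[[0, 0, 0], [0, 0, 0], [0, 0, 0]], jaw=[1, 1, 1])

```text
time: 23.35
ee_pos: [0.6691, 0.2356, 0.1746]
ee_rot: [[-0.108, 0.836, -0.537], [0.994, 0.084, -0.07], [-0.013, -0.542, -0.84]]
force: [-7.5, -2.0, 24.0]
width: 0.0106
grip_force: 13.6
```

24 N reaction with almost no movement, so the bin is on its home stop. I'll ease off, release and retreat.

>>> send_rows(slide=[[0, 0, 0.012], [0, 0, 0], [0, 0, 0], [0.054, 0.007, 0.084], [0.054, 0.007, 0.084]], rotation=[[0, 0, 0], [0, 0, 0], [0, 0, 0], [0, 0, 0], [0, 0, 0]], jaw=[1, 0.5, 0.5, 0.5, 0.5])

```text
time: 23.98
ee_pos: [0.6834, 0.2348, 0.2123]
ee_rot: [[-0.104, 0.853, -0.511], [0.995, 0.084, -0.061], [-0.009, -0.514, -0.857]]
force: [-0.1, -0.5, -0.2]
width: 0.0221
grip_force: 0.0
```

>>> send_rows(slide=[[0.03, 0, 0.15], [0, 0, 0.15], [0, 0, 0.15], [0, 0, 0.15], [0, 0, 0]], rotation=[[0, 0, 0], [0, 0, 0], [0.028, -0.268, 0], [0.028, -0.268, 0], [0, 0, 0]], jaw=[0.5, 0.5, 0.5, 0.5, 0.5])

```text
time: 24.6
ee_pos: [0.6645, 0.2286, 0.3823]
ee_rot: [[-0.1, 0.974, -0.203], [0.995, 0.099, -0.015], [0.005, -0.203, -0.979]]
force: [-0.3, 0.1, -0.2]
width: 0.022
grip_force: 0.0
```

>>> send_rows(slide=[[0, -0.2, 0], [0, -0.2, 0], [0, -0.2, 0], [0, -0.2, 0], [0, 0, 0]], rotation=[[0, 0, 0], [0, 0, 0], [0, 0, 0], [0, 0, 0], [0, 0, 0]], jaw=[0.5, 0.5, 0.5, 0.5, 0.5])

```text
time: 25.22
ee_pos: [0.6635, -0.0194, 0.3733]
ee_rot: [[-0.089, 0.972, -0.217], [0.996, 0.087, -0.021], [-0.002, -0.218, -0.976]]
force: [-0.1, -0.2, 0.2]
width: 0.0221
grip_force: 0.0
```

Run:
```python
from h import *
d=snap('side','side10.png');snap('scene','s5.png');s=sense();print(s['time'],s['ee_pos'],s['force'])
a=load('side0.png')
G=lambda i:cv2.cvtColor(i['pixels'],cv2.COLOR_BGR2GRAY)
A=G(a);D=G(d)
for n,(x0,x1,y0,y1) in {'front handle':(332,358,226,262),'tail':(246,275,252,294),'rim':(272,336,218,274)}.items():
  r=cv2.matchTemplate(D[y0-10:y1+10,x0-10:x1+10],A[y0:y1,x0:x1],cv2.TM_CCOEFF_NORMED);_,v,_,l=cv2.minMaxLoc(r);print(n,v,np.array(l)-10)
print('bin inside before/after');print(A[245:270:4,277:318:3]);print(D[245:270:4,277:318:3])
print('tray');print(D[268:346:3,318:402:3])
```

```text
25.325 [ 0.6639481  -0.01211581  0.37317639] [0.14945521 0.73385982 0.57261574]
front handle 0.9543551206588745 [0 0]
tail 0.9994919300079346 [0 0]
rim 0.6181601285934448 [0 0]
bin inside before/after
[[154 131 143 141 142 140 141 141 142 141 142 141 142 142]
 [148 132 141 143 141 141 141 140 141 140 142 142 142 145]
 [142  87 108 128 128 131 124 128 113 114 124 135 168 154]
 [133  72 109 128 118 121 121 127 122 121 131 129 219 160]
 [128  73  95 100  99 105 103 102 110 119 123 127 221 162]
 [126  77 107 127 127 128 127 130 121 119 119 123 220 169]
 [201 192 193 191 194 181 186 179 172 172 165 156 158 156]]
[[153 130 140 139 139 141 141 141 140 139 141 141 141 140]
 [146 129 141 140 139 141 140 142 141 139 142 139 139 141]
 [142 129 144 144 147 149 151 152 158 158 166 168 169 152]
 [138 131 185 227 227 227 227 227 228 228 227 227 226 158]
 [136 132 215 227 228 227 227 227 227 227 228 228 226 163]
 [131 130 218 227 228 227 228 228 227 227 228 227 227 169]
 [202 195 200 197 196 186 187 176 174 172 165 155 157 154]]
tray
[[181 185 175 174 163 198 215 218 216 218 216 217 215 216 217 216 
[... 2276 characters left out ...]
 55 186 202 205 206 204 204 202 201 200 199 199 198 200 202 202 203 203
  205 202 203 201 201 201 201 189 132 208]
 [ 55 189 207 208 209 207 207 207 206 206 205 206 205 207 208 207 209 208
  207 207 206 205 203 202 202 198 126 205]
 [ 82 183 175 206 207 209 208 206 208 206 205 203 203 203 202 201 200 201
  202 202 200 199 199 199 200 201 130 201]
 [207 195 188 208 206 206 205 205 206 199 198 198 198 202 206 203 203 201
  188 189 193 192 197 186 160 148 137 183]
 [210 202 166 197 198 187 171 148 145 143 143 139 129 121 118 118 118 120
  118 116 118 115 117 118 116 119 118 202]
 [212 205 113 116 117 117 117 117 117 115 114 115 118 125 129 131 134 140
  141 145 152 162 171 179 182 186 190 208]]
```

The bin is home (both handles match the start image exactly) and its inside is empty. I'll check that the block's size fits three hulls, then hand in.

Run:
```python
from h import *
d=load('side10.png')
a=onz(d,336,288,.026);b=onz(d,336,320,.026);e=onz(d,323,305,.026);f=onz(d,350,305,.026)
print(a,b,np.linalg.norm(a-b),np.linalg.norm(e-f))
s=sense();print(s['time'],s['ee_pos'],s['force'],np.abs(s['joint_velocities']).max())
print(sign_off())
```

```text
[0.48813359 0.16261077 0.026     ] [0.48316157 0.25652166 0.026     ] 0.09404241962028988 0.07075380337112938
25.325 [ 0.6639481  -0.01211581  0.37317639] [0.14945521 0.73385982 0.57261574] 0.037117324326868165
the job is handed in; nothing more can be done
None
```

I handed the job in: the hull bin is back home and empty, and a block about 94 mm wide, matching three hulls side by side, lies in the tray. I never clearly saw the hulls slide out at the stop, and on the way back a finger knocked the bin out to about 1.29 rad, so I swung it home by the tail bar.

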